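# Check the clutch lever of a sample-rack carriage

### The arm

A 7-joint arm with a two-finger parallel gripper is mounted at the origin on the work surface. World frame = base frame: x ahead of the robot, y to its left, z up, the work surface at z = 0. Lengths are in m, angles in rad, forces in N, time in s.
With the tool pointing down it reaches from about 0.425 to 0.925 m from the base axis. Payload 6.8 kg.
Tool frame: the origin (TCP) lies at the very end of the fingers, on their centre line; the grasp point (between the pads) lies 19 mm behind it (r.tcp_to_grasp is the distance from the TCP to the grasp point, in m); z points along the fingers, y is the line along which they close (so a half turn about z gives the same grasp; the last joint's range is limited). The gripper opens to 85 mm and grips with 20 to 120 N. Pads are 22 mm wide; open, the fingers measure 114 mm over their backs; the gripper's body (76 mm by 85 mm) begins 54 mm behind the grasp point. The pads swing forward as they close: fully open they stand 13 mm farther back than shut.
Start: joints at [-1.285, 0.477, 0.022, 1.555, -0.011, 1.109, -0.083], TCP at [0.259, 0.623, 0.231] pointing down, gripper open.
Joint ranges: [-2.96, 2.96], [-0.34, 2.1], [-1.41, 1.46], [0.24, 2.44], [-1.37, 4.51], [0.17, 1.92], [-2.96, 2.96]. Speed limits (rad/s): [2.39, 2.39, 3.14, 3.14, 3.14, 3.14, 3.14].

### API

Orientations are given as a rotation vector (axis times angle).
In Python, from bench import r gives the robot as it stands.
- The arm moves only by the tool step_arm, never from a script. Its argument "moves" is a list of rows, each a list of 7 numbers: the shift along the tool's x, y, z in mm, then the turn, a rotation vector about the tool's x, y, z in rad, then the finger opening in mm, from 0 to 85.4. A call has 1 to 8 rows; each row is the pose to reach, as a shift and turn from the pose commanded when the call began, along the tool's axes at that moment; what a row does not reach only later rows make up. A row lasts 1/10 s, in which the tool goes at most 50 mm and 8.59 degrees, less where a joint would pass 70% of its speed; a pose out of reach is approached as far as the arm can. A call with a gripper value outside its range is refused whole. The fingers move at their own pace and stop on an object; "grip_force" is the grip in N (left out, the last holds). Time passes only in rows, so rows that repeat a pose let the fingers close. It gives the time, the measured TCP pose, the force, the opening and the grip force at its end, in the units of the state.
- r.get_obs(): the state, without advancing time (a new reading comes with each control period).
- r.grab_frame(name): name is "scene" or "side" or "wrist"; returns a dict with "image" (400x640x3 uint8, red, green, blue), "depth" (400x640 float32, m along the optical axis (not along the pixel's ray), 0 where there is no reading), "mtx" (3x3 intrinsics, pixels), "rvec" (rotation vector, rad) and "tvec" (3), from world to camera coordinates, as OpenCV has them. Camera axes: x right, y down, z forward; pixel columns grow to the right and rows downward; lengths in m; the calibration is good to about 2 mm. A picture is of the moment at which its call begins.
- r.hand_in(): hands the job in; it is judged then, once.
The state is a dict: "clock": time; "joints": joint angles; "qvel": joint speeds; "tau": joint torques, N m; "tcp_pos": TCP position; "orientation": TCP orientation; "contact_force": force on the tool from outside, world axes, zero at the start; "moment": the same for the moment, N m; "grip_width": finger opening in m; "gripper_force": force on a finger pad.
Only numpy, scipy, OpenCV 4.12 (cv2) and the standard library are available. Lean on these libraries where they do the work, as an engineer would, in place of code of your own. Each camera call takes 0.05 s, during which the arm holds its last target. There are 200 camera calls.

### The job

Check the red clutch lever on the sample-rack carriage: with the outside of the fingers, and without gripping it, press it gently in towards the black grip bar until it stops short of the bar, let it spring all the way back out, then press it in to its stop a second time. Finish while still holding it in against its stop with the fingers, so that the gap to the bar can be read. Do not touch the bar, and leave the vials, bottles, mouse and beaker where they stand.

Things in the scene. Friction and masses are not known exactly. Their poses are not given: they have to be found in the camera images.
- clutch_lever (a joint): red-sleeved hand lever, angle in rad: 0 = let out (at rest, slanting away from the bar towards the robot), 0.32 = fully in at its built-in stop, parallel to the bar with 16 mm of clear air left. It turns about a vertical pin (lever_pin), counterclockwise from above as it goes in; a spring pushes it out: 1.5 N at the pad at first, 5 N at the stop. Pad travel 41 mm.
- lever_pad (a point): the spot to press: centre of the lever's red sleeve, 130 mm from the pin, 131 mm above the table. Turns with the lever: x points across it towards the bar (the way to press), y along it to the pin, z up. Sleeve 14 mm thick (x), 85 mm long (y), 20 mm high (z). Press the face that looks away from the bar; below it is free space down to the table or a 12 mm high plate.
- lever_pin (a point): centre of the lever's vertical pin, 131 mm above the table, near the bar's +y end, 35 mm from the bar's centre line on the robot's side; axes as the carriage's
- carriage: the sample-rack carriage, fixed to the table: aluminium plate 200 x 290 x 12 mm, two grey posts 147 mm high and 260 mm apart (y), and behind the bar a white rack block 62 mm high with eight wells. Origin on the table midway between the posts; x points from the robot's side towards the rack, y along the bar, z up
- grip_bar: the black round grip bar between the posts, 24 mm across and 250 mm long along its y axis; origin at its middle, 130 mm above the table; not to be touched
- vial0: a clear capped sample vial, 27 mm across the cap and 73 mm tall, origin at the centre of its foot; stands in a well of the white rack on the carriage behind the bar (as seen from the robot); to be left alone
- vial1: a clear blue-capped sample vial, 27 mm across the cap and 73 mm tall, origin at the centre of its foot; stands in a well of the white rack on the carriage behind the bar (as seen from the robot); to be left alone
- vial2: a clear capped sample vial, 27 mm across the cap and 73 mm tall, origin at the centre of its foot; stands in a well of the white rack on the carriage behind the bar (as seen from the robot); to be left alone
- bottle_amber: amber bottle with white cap, 60 mm across, 130 mm tall, standing on the table beside one end of the carriage; origin under its foot; to be left alone
- bottle_white: white bottle with blue cap, 56 mm across, 110 mm tall, standing on the table beside one end of the carriage; origin under its foot; to be left alone
- mouse: black computer mouse, 105 x 60 x 32 mm, origin under its middle, on the table to the robot's left or right, nearer than the carriage; to be left alone
- beaker: clear open beaker, 70 mm across, 85 mm tall, origin under its foot, on the table to the robot's left or right, nearer than the carriage; to be left alone

How it is judged:
On the way, in this order (a step that is already met when the one before it is completed fails the run):
1. the lever is pressed in to its stop by the fingers (value of joint clutch_lever above 0.285 rad and contact force between the fingers and clutch_lever above 1.5 N), for 0.2 s.
2. the lever has been let all the way back out (value of joint clutch_lever below 0.03 rad), for 0.1 s.
3. the lever is pressed in to its stop by the fingers again (all of step 1), for 0.2 s.
At the end, for the whole second after the job is handed in: the fingers hold the lever still within 0.035 rad of its stop (joint above 0.285), pressing on it with more than 1.5 N (all of step 3 and velocity of joint clutch_lever below 0.1 rad/s); the arm keeps its last pose, push and grip.
It fails at once if the lever is pressed hard (over 30 N) (contact force between any of the fingers, the arm and clutch_lever above 30 N).
It fails at once if the lever is gripped: the fingers touch it with the grasp point within its thickness (contact force between the fingers and clutch_lever above 1 N and x of the grasp point in the frame of lever_pad between -0.009 and 0.009 m and z of the grasp point in the frame of lever_pad between -0.016 and 0.016 m and y of the grasp point in the frame of lever_pad between -0.16 and 0.16 m).
It fails at once if the robot touches the grip bar (contact force between any of the fingers, the arm and grip_bar above 1 N).
It fails at once if a vial, bottle, mouse or beaker is moved by more than 15 mm (distance of any of vial0, vial1, vial2, bottle_amber, bottle_white, mouse, beaker from where it was at the start of the episode above 0.015 m).
It also fails if it takes over 38 s, if anything falls off the work surface, if the arm or the gripper's body presses on something with over 40 N, if the wrist force passes 120 N, or if a joint passes its speed limit or range.

## Working session

There is one attempt and no reset: what is moved stays moved. The work goes in short steps, Python scripts to look and compute and a tool call to move; the robot and the scene stay as the last step left them, time stands still between calls to the robot, and variables do not carry over. Pictures are saved under pics/ and viewed, at most 10 in all, crops included, and the job is handed in when it is done.

Besides the shell and the picture viewer there is one more tool, called after "Request:" as name(argument=value, ...) on one line, values as JSON. step_arm: Moves the arm, as the interface text tells. Its arguments: {"type":"object","properties":{"moves":{"type":"array","items":{"type":"array","items":{"type":"number"}}},"grip_force":{"type":"number"}},"required":["moves"]}

```bash
mkdir -p pics
cat > h.py <<'E'
import numpy as np, cv2
from bench import r
def grab(n):
    f=r.grab_frame(n); return f
def pts(f,mask):
    v,u=np.nonzero(mask&(f["depth"]>0)); d=f["depth"][v,u]
    K=f["mtx"]; c=np.stack([(u-K[0,2])/K[0,0]*d,(v-K[1,2])/K[1,1]*d,d],1)
    R=cv2.Rodrigues(np.array(f["rvec"],float))[0]
    return (c-np.array(f["tvec"]).ravel())@R, u, v
def red(f):
    h=cv2.cvtColor(f["image"],cv2.COLOR_RGB2HSV)
    return ((h[...,0]<8)|(h[...,0]>172))&(h[...,1]>150)&(h[...,2]>60)
E
python3 - <<'E'
from h import *
np.set_printoptions(precision=4,suppress=True)
o=r.get_obs(); print({k:o[k] for k in("clock","tcp_pos","orientation","contact_force","grip_width")})
ims=[]
for n in("scene","side"):
    f=grab(n); ims.append(f["image"]); m=red(f); p,u,v=pts(f,m)
    print(n,m.sum(), len(p))
    if len(p):
        print(u.min(),u.max(),v.min(),v.max()); print(np.percentile(p,[1,50,99],axis=0))
    np.savez(n+".npz",**f)
    cv2.imwrite(f"pics/{n}.png",f["image"][...,::-1])
E
```

```text
{'clock': 0.0, 'tcp_pos': array([0.2588, 0.6228, 0.2303]), 'orientation': array([-0.6145, -3.0807,  0.0029]), 'contact_force': array([-0.3144,  0.082 ,  0.7267]), 'grip_width': 0.0851443861270074}
scene 176 175
302 326 195 208
[[ 0.456  -0.0823 -0.0039]
 [ 0.5959 -0.04    0.134 ]
 [ 0.608   0.0812  0.1427]]
side 108 107
344 349 184 206
[[ 0.5792 -0.0825 -0.0018]
 [ 0.588  -0.0404  0.1397]
 [ 0.6373  0.1875  0.1422]]
```

View pics/scene.png

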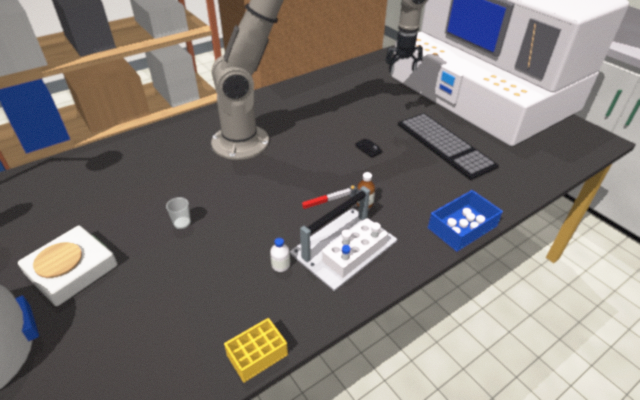

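View pics/side.png

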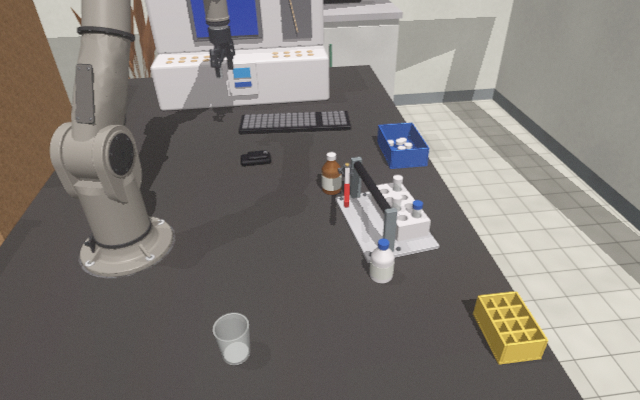

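The scene view shows the red sleeve at px (302–326, 195–208), in front of the black bar (305–370, 195–235). The amber bottle is at the pin end (367, 190) and the white bottle at the free end (280, 255). In the side view the sleeve is at (347, 195), the bar runs (355,165)–(393,210), and the space on the robot's side is free.

Run:
```python
from h import *
np.set_printoptions(precision=4,suppress=True)
for n in("scene","side"):
    f=dict(np.load(n+".npz"))
    p,u,v=pts(f,red(f)); p=p[(p[:,2]>.11)&(p[:,2]<.16)&(abs(p[:,0]-.59)<.06)&(abs(p[:,1]+.04)<.07)]
    c=np.median(p,0); d=cv2.fitLine(p[:,:2].astype(np.float32),cv2.DIST_HUBER,0,.01,.01).ravel()
    t=(p[:,:2]-d[2:])@d[:2]; print(n,"red",len(p),c,d,"ends",d[2:]+d[:2]*np.percentile(t,2),d[2:]+d[:2]*np.percentile(t,98),"z",np.percentile(p[:,2],[5,95]))
    g=f["image"].astype(int); dark=(g.max(2)<60)
    q,u,v=pts(f,dark); q=q[(q[:,2]>.115)&(q[:,2]<.16)&(abs(q[:,0]-.65)<.12)&(abs(q[:,1]-.02)<.2)]
    if len(q):
        d=cv2.fitLine(q[:,:2].astype(np.float32),cv2.DIST_HUBER,0,.01,.01).ravel()
        t=(q[:,:2]-d[2:])@d[:2]; print("bar",len(q),d,"ends",d[2:]+d[:2]*np.percentile(t,2),d[2:]+d[:2]*np.percentile(t,98))
    a,u,v=pts(f,np.ones(g.shape[:2],bool)); s=(a[:,2]>.085)&(a[:,2]<.2)&(a[:,0]>.4)&(a[:,0]<.85)&(abs(a[:,1])<.3)
    H=np.zeros((45,60),int); np.add.at(H,(((a[s,0]-.4)*100).astype(int),((a[s,1]+.3)*100).astype(int)),1)
    for i in range(10,35): print(f"{.4+i/100:.2f}"," ".join("%2d"%min(k,99) if k else " ." for k in H[i,8:52]))
    lo=(a[:,2]>.02)&(a[:,0]>.25)&(a[:,0]<.85)&(abs(a[:,1])<.55)
    M=np.zeros((60,110),np.uint8); M[((a[lo,0]-.25)*100).astype(int),((a[lo,1]+.55)*100).astype(int)]=1
    for s in cv2.connectedComponentsWithStats(M)[2][1:]:
        if s[4]>4: print("obj x",.25+s[1]/100,.25+(s[1]+s[3])/100,"y",-.55+s[0]/100,-.55+(s[0]+s[2])/100)
```

```text
scene red 161 [ 0.5968 -0.0443  0.1348] [ 0.1915  0.9815  0.5985 -0.0378] ends [ 0.5899 -0.082 ] [ 0.605  -0.0049] z [0.122  0.1411]
bar 491 [ 0.1417 -0.9899  0.6721 -0.0041] ends [0.6569 0.1022] [ 0.6886 -0.1197]
0.50  .  .  .  .  .  .  .  .  .  .  .  .  .  .  .  .  .  .  .  .  .  .  .  .  .  .  .  .  .  .  .  .  .  .  .  .  .  .  .  .  .  .  .  .
0.51  .  .  .  .  .  .  .  .  .  .  .  .  .  .  .  .  .  .  .  .  .  .  .  .  .  .  .  .  .  .  .  .  .  .  .  .  .  .  .  .  .  .  .  .
0.52  .  .  .  .  .  .  .  .  .  .  .  .  .  .  .  .  .  .  .  .  .  .  .  .  .  .  .  .  .  .  .  .  .  .  .  .  .  .  .  .  .  .  .  .
0.53  .  .  .  .  .  .  .  .  .  .  .  .  .  .  .  .  .  .  .  .  .  .  .  .  .  .  .  .  .  .  .  .  .  .  .  .  .  .  .  .  .  .  .  .
0.54  .  .  .  .  .  .  .  .  .  .  .  .  .  .  .  .  .  .  .  .  .  .  .  .  .  .  .  .  .  .  .  .  .  .  .  .  .  .  .  .  .  .  .  .
0.55  .  .  .  .  .  .  .  .  .  .  .  .  .  .  .  .  .  .  .  .  .  .  .  .  .  .  .  .  .  .  .  .  .  .  .  .  .  .  .  .  .  .  .  .
0.56  .  .  .  .  .  .  .  .  .  .  .  .  .  .  .  .  .  .  .  .
[... 6552 characters left out ...]
.  .  .  .  .  .  .  .  .  .  .  .  .  .
0.74  .  .  .  .  .  .  .  .  .  .  .  .  .  .  .  .  .  .  .  3  1  .  .  .  .  .  .  2 14  6  .  .  .  .  .  .  .  .  .  .  .  .  .  .
obj x 0.26 0.33999999999999997 y -0.43000000000000005 -0.3400000000000001
obj x 0.29 0.39 y 0.36 0.42999999999999994
obj x 0.54 0.61 y 0.1399999999999999 0.19999999999999996
obj x 0.5700000000000001 0.7 y -0.16000000000000003 0.13
obj x 0.61 0.6799999999999999 y -0.25000000000000006 -0.19000000000000006
obj x 0.6799999999999999 0.81 y -0.11000000000000004 0.10999999999999999
obj x 0.78 0.85 y 0.2699999999999999 0.49
obj x 0.82 0.85 y -0.49000000000000005 -0.35000000000000003
obj x 0.82 0.85 y 0.37 0.44999999999999996
```

Request:
step_arm(moves=[[-20,-20,0,0,0,0,0],[-50,-50,0,0,0,0,0],[-82,-83,0,0,0,0,0],[-114,-116,0,0,0,0,0],[-146,-149,0,0,0,0,0],[-178,-182,0,0,0,0,0],[-210,-215,0,0,0,0,0],[-242,-247,0,0,0,0,0]], grip_force=20)

```text
clock: 0.9
tcp_pos: [0.3879, 0.3003, 0.2311]
orientation: [-0.615, -3.081, 0.0]
contact_force: [1.0, 0.0, 0.7]
grip_width: -0.0001
gripper_force: 0.0
```

Request:
step_arm(moves=[[-32,-33,0,0,0,-0.07,0],[-64,-66,0,0,0,-0.14,0],[-96,-99,0,0,0,-0.21,0],[-128,-132,0,0,0,-0.28,0],[-160,-165,0,0,0,-0.34,0],[-192,-198,0,0,0,-0.373,0],[-224,-231,0,0,0,-0.373,0],[-256,-263,0,0,0,-0.373,0]])

```text
clock: 1.7
tcp_pos: [0.5233, -0.0406, 0.2312]
orientation: [-0.033, -3.141, -0.0]
contact_force: [1.5, 0.2, -0.5]
grip_width: -0.0003
gripper_force: 0.0
```

Run:
```python
from h import *
np.set_printoptions(precision=4,suppress=True)
o=r.get_obs(); print({k:o[k] for k in("clock","tcp_pos","orientation","contact_force","grip_width","joints")})
R=cv2.Rodrigues(o["orientation"])[0]; print(R); print("tool shift to (.53,-.042,.105) mm",R.T@(np.array([.53,-.042,.105])-o["tcp_pos"])*1000)
f=grab("wrist"); cv2.imwrite("pics/w1.png",f["image"][...,::-1]); m=red(f);p,u,v=pts(f,m); print(len(p)); 
p=p[(p[:,2]>.11)&(p[:,2]<.16)]
if len(p)>20: print(np.percentile(p,[2,50,98],axis=0)); print(cv2.fitLine(p[:,:2].astype(np.float32),cv2.DIST_HUBER,0,.01,.01).ravel())
```

```text
{'clock': 1.7, 'tcp_pos': array([ 0.5233, -0.0406,  0.2312]), 'orientation': array([-0.0326, -3.1412, -0.0002]), 'contact_force': array([ 1.4555,  0.1796, -0.5294]), 'grip_width': -0.00028123971992985105, 'joints': array([-0.3532,  0.2345,  0.3681,  1.9325, -0.1002,  0.9923,  1.6106])}
[[-0.9998  0.0207 -0.0002]
 [ 0.0207  0.9998  0.0002]
 [ 0.0002  0.0002 -1.    ]]
tool shift to (.53,-.042,.105) mm [ -6.7855  -1.3111 126.1905]
787
[[ 0.5775 -0.0777  0.1261]
 [ 0.5896 -0.0112  0.14  ]
 [ 0.6012  0.0025  0.1421]]
[ 0.1828  0.9831  0.5892 -0.0244]
```

View pics/w1.png

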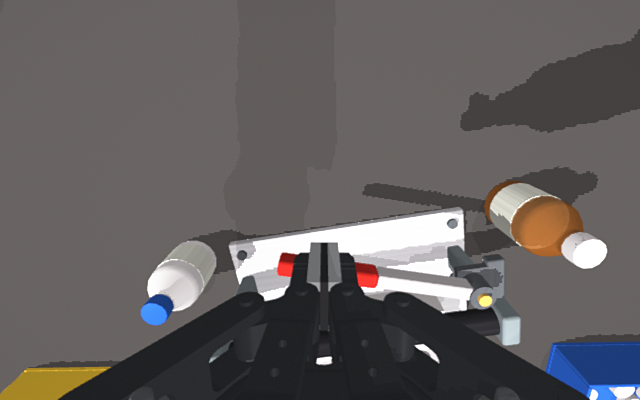

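The wrist view shows the red sleeve at (278–377, 255–285), on both sides of the closed fingers at (323, 250), and the yellow pin at (485, 300). I'll descend on the robot's side of the lever.

Request:
step_arm(moves=[[0,0,30,0,0,0,0],[0,-1,60,0,0,0,0],[0,-1,90,0,0,0,0],[0,-1,110,0,0,0,0],[0,-1,126,0,0,0,0],[0,-1,126,0,0,0,0]])

```text
clock: 2.35
tcp_pos: [0.5212, -0.0394, 0.1031]
orientation: [-0.032, -3.137, 0.001]
contact_force: [-0.5, 0.2, -0.1]
grip_width: 0.0002
gripper_force: 0.0
```

Run:
```python
from h import *
np.set_printoptions(precision=4,suppress=True)
f=grab("wrist");R=cv2.Rodrigues(np.array(f["rvec"],float))[0]; print("cam",-R.T@np.array(f["tvec"]).ravel())
f=grab("side"); cv2.imwrite("pics/s2.png",cv2.resize(f["image"][110:270,260:460],None,fx=3.5,fy=3.5)[...,::-1])
o=r.get_obs(); print(o["clock"],o["tcp_pos"],o["contact_force"])
```

```text
cam [ 0.4427 -0.0368  0.2459]
2.45 [ 0.523  -0.0396  0.1054] [-0.3629 -0.5822  0.4993]
```

View pics/s2.png

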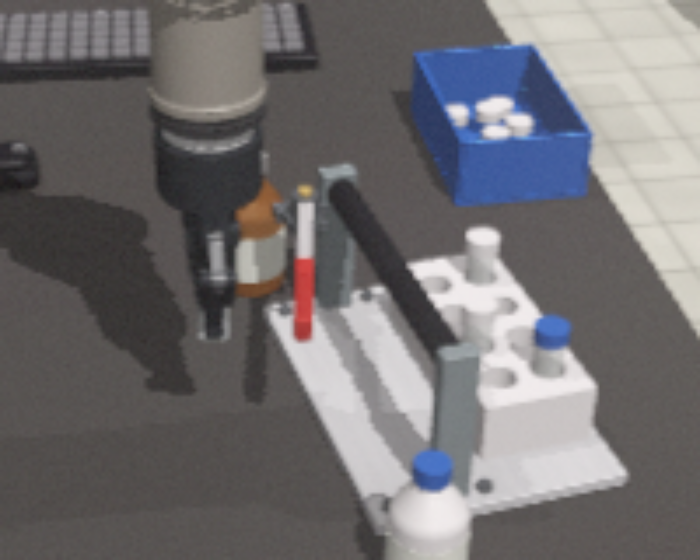

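The crop shows the closed fingers at (215, 320), well clear on the robot's side of the red sleeve (303, 300). The wrist camera is also on the robot's side, so it stays clear of the rack. Now pressing slowly.

Request:
step_arm(moves=[[-10,0,0,0,0,0,0],[-20,0,0,0,0,0,0],[-30,0,0,0,0,0,0],[-38,0,0,0,0,0,0],[-43,0,0,0,0,0,0],[-47,0,0,0,0,0,0],[-50,0,0,0,0,0,0],[-53,0,0,0,0,0,0]])

```text
clock: 3.25
tcp_pos: [0.5754, -0.0412, 0.105]
orientation: [-0.033, -3.14, 0.0]
contact_force: [-2.3, -1.3, 1.2]
grip_width: 0.0002
gripper_force: 0.9
```

Request:
step_arm(moves=[[-4,0,0,0,0,0,0],[-8,0,0,0,0,0,0],[-12,0,0,0,0,0,0],[-15,0,0,0,0,0,0],[-18,0,0,0,0,0,0],[-20,0,0,0,0,0,0],[-20,0,0,0,0,0,0]])

```text
clock: 3.95
tcp_pos: [0.596, -0.0415, 0.1051]
orientation: [-0.033, -3.141, 0.001]
contact_force: [-4.3, -2.6, -0.6]
grip_width: 0.0002
gripper_force: 1.8
```

```bash
cat > lev.py <<'E'
from h import *
np.set_printoptions(precision=4,suppress=True)
o=r.get_obs(); print(o["clock"],o["tcp_pos"],o["contact_force"])
for n in("scene","side","wrist"):
    f=grab(n); p,u,v=pts(f,red(f)); p=p[(p[:,2]>.11)&(p[:,2]<.16)&(abs(p[:,0]-.61)<.06)&(abs(p[:,1]+.04)<.07)]
    if len(p)<15: print(n,len(p)); continue
    d=cv2.fitLine(p[:,:2].astype(np.float32),cv2.DIST_HUBER,0,.01,.01).ravel(); d[:2]*=np.sign(d[1])
    print(n,len(p),"x at y=-.042",d[2]+d[0]/d[1]*(-.042-d[3]),"angle",np.arctan2(-d[0],d[1]))
E
python3 lev.py
```

```text
3.95 [ 0.596  -0.0415  0.1051] [-4.2909 -2.5909 -0.6136]
scene 166 x at y=-.042 0.6214854 angle -0.013838246
side 58 x at y=-.042 0.6129396 angle -0.024464326
wrist 383 x at y=-.042 0.6150003 angle -0.019081548
```

Request:
step_arm(moves=[[-4,0,0,0,0,0,0],[-8,0,0,0,0,0,0],[-11,0,0,0,0,0,0],[-14,0,0,0,0,0,0],[-15,0,0,0,0,0,0],[-16,0,0,0,0,0,0],[-16,0,0,0,0,0,0]])

```text
clock: 4.8
tcp_pos: [0.6118, -0.0412, 0.1052]
orientation: [-0.032, -3.141, -0.001]
contact_force: [-5.4, -2.4, 0.6]
grip_width: 0.0004
gripper_force: 2.5
```

```bash
python3 lev.py
```

```text
4.8 [ 0.6118 -0.0412  0.1052] [-5.3815 -2.3681  0.5559]
scene 158 x at y=-.042 0.637032 angle 0.08570727
side 58 x at y=-.042 0.62986064 angle 0.05998023
wrist 438 x at y=-.042 0.6280048 angle 0.21391816
```

Request:
step_arm(moves=[[-1,0,0,0,0,0,0],[-2,0,0,0,0,0,0],[-3,0,0,0,0,0,0],[-3,0,0,0,0,0,0]])

```text
clock: 5.35
tcp_pos: [0.6142, -0.0411, 0.1051]
orientation: [-0.032, -3.139, -0.001]
contact_force: [-6.8, -1.0, 1.0]
grip_width: -0.0002
gripper_force: 3.3
```

Request:
step_arm(moves=[[-1,0,0,0,0,0,0],[-1,0,0,0,0,0,0],[-1,0,0,0,0,0,0]])

```text
clock: 5.65
tcp_pos: [0.6144, -0.041, 0.105]
orientation: [-0.032, -3.138, -0.001]
contact_force: [-9.1, -0.9, 3.0]
grip_width: -0.0003
gripper_force: 4.4
```

The force now rises (6.8 to 9.1 N) while the TCP stays put, so the lever is at its stop. I'll check that, then release.

```bash
python3 lev.py
```

```text
5.65 [ 0.6144 -0.041   0.105 ] [-9.1405 -0.8571  2.9666]
scene 156 x at y=-.042 0.6397575 angle 0.19042356
side 54 x at y=-.042 0.6313542 angle 0.11654874
wrist 487 x at y=-.042 0.63074255 angle 0.22752853
```

Request:
step_arm(moves=[[5,0,0,0,0,0,0],[12,0,0,0,0,0,0],[20,0,0,0,0,0,0],[28,0,0,0,0,0,0],[36,0,0,0,0,0,0],[44,0,0,0,0,0,0],[54,0,0,0,0,0,0],[64,0,0,0,0,0,0]])

```text
clock: 6.6
tcp_pos: [0.5523, -0.0402, 0.1058]
orientation: [0.032, 3.139, 0.0]
contact_force: [1.0, -0.2, -0.2]
grip_width: 0.0
gripper_force: 0.0
```

Request:
step_arm(moves=[[0,0,0,0,0,0,0],[0,0,0,0,0,0,0],[0,0,0,0,0,0,0],[0,0,0,0,0,0,0]])

```text
clock: 7.0
tcp_pos: [0.5527, -0.0403, 0.1053]
orientation: [0.033, 3.141, -0.0]
contact_force: [0.2, 0.3, 0.8]
grip_width: -0.0001
gripper_force: 0.0
```

```bash
python3 lev.py
```

```text
7.0 [ 0.5527 -0.0403  0.1053] [0.1673 0.3153 0.7735]
scene 165 x at y=-.042 0.59748805 angle -0.19168252
side 100 x at y=-.042 0.58835506 angle -0.1645231
wrist 347 x at y=-.042 0.59937084 angle 1.4557511
```

The lever is fully back out: both views match the rest readings. Pressing a second time.

Request:
step_arm(moves=[[-8,0,0,0,0,0,0],[-16,0,0,0,0,0,0],[-22,0,0,0,0,0,0],[-26,0,0,0,0,0,0],[-30,0,0,0,0,0,0],[-34,0,0,0,0,0,0],[-38,0,0,0,0,0,0],[-42,0,0,0,0,0,0]])

```text
clock: 7.95
tcp_pos: [0.5939, -0.0416, 0.105]
orientation: [-0.033, -3.14, 0.0]
contact_force: [-3.8, -1.8, -0.0]
grip_width: -0.0001
gripper_force: 1.8
```

Request:
step_arm(moves=[[-4,0,0,0,0,0,0],[-8,0,0,0,0,0,0],[-12,0,0,0,0,0,0],[-16,0,0,0,0,0,0],[-18,0,0,0,0,0,0],[-20,0,0,0,0,0,0],[-21,0,0,0,0,0,0],[-22,0,0,0,0,0,0]])

```text
clock: 8.75
tcp_pos: [0.6146, -0.0413, 0.1049]
orientation: [-0.032, -3.138, -0.001]
contact_force: [-10.4, -0.8, 4.0]
grip_width: -0.0005
gripper_force: 5.0
```

Request:
step_arm(moves=[[0,0,0,0,0,0,0],[0,0,0,0,0,0,0],[0,0,0,0,0,0,0],[0,0,0,0,0,0,0],[0,0,0,0,0,0,0]])

```text
clock: 9.25
tcp_pos: [0.6144, -0.0413, 0.105]
orientation: [-0.032, -3.138, -0.001]
contact_force: [-9.0, -1.2, 2.5]
grip_width: -0.0001
gripper_force: 4.4
```

```bash
python3 lev.py
```

```text
9.25 [ 0.6144 -0.0413  0.105 ] [-9.0471 -1.1691  2.4617]
scene 156 x at y=-.042 0.63981223 angle 0.15694447
side 56 x at y=-.042 0.6328916 angle 0.081741534
wrist 486 x at y=-.042 0.6295818 angle 0.20665236
```

```bash
python3 -c "
from bench import r
print(r.hand_in())"
```

```text
the job is handed in; nothing more can be done
None
```

I pressed the lever to its stop, let it spring fully out, and pressed it in again; I handed in with the closed fingers holding it at the stop with about 9 N, and no verdict came back.

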